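Wind up the dumpling timer and start it

ROBOT

A 6-joint arm with a two-finger parallel gripper is mounted at the origin on the work surface. World frame = base frame: x ahead of the robot, y to its left, z up, the work surface at z = 0. Lengths are in m, angles in degrees, forces in N, time in s.
With the tool pointing down it reaches from about 0.3 to 0.75 m from the base axis. Payload 8.5 kg.
Tool frame: the origin (TCP) lies at the very end of the fingers, on their centre line; the grasp point (between the pads) lies env.pinch_z behind it (env.pinch_z is the distance from the TCP to the grasp point, in m); z points along the fingers, y is the line along which they close (so a half turn about z gives the same grasp; the last joint's range is limited). The gripper opens to 85 mm and grips with 20 to 120 N. Pads are 22 mm wide; open, the fingers measure 114 mm over their backs; the gripper's body (76 mm by 85 mm) begins 54 mm behind the grasp point. The pads swing forward as they close: fully open they stand 13 mm farther back than shut.
Start: joints at [-76.278, 21.807, 74.336, -0, 83.858, -12.336], TCP at [0.242, -0.494, 0.208] pointing down, gripper open.
Joint ranges: [-178.18, 178.18], [-50.72, 133.34], [12.68, 142.11], [-81.47, 261.47], [9.98, 163.14], [-165.26, 165.26]. Speed limits (degrees/s): [136.94, 136.94, 180, 180, 180, 180].

INTERFACE

Orientations are given as a 3x3 rotation matrix whose columns are the frame's x, y, z axes.
In Python, from rig import telemetry, get_image, env gives the robot as it stands. The module is installed in compiled form; this text tells all that it offers.
- The arm moves only by the tool apply_moves, never from a script. Its argument "series" is a list of rows, each a list of 7 numbers: the shift along the tool's x, y, z in mm, then the turn, a rotation vector about the tool's x, y, z in degrees, then the opening, from 0 (shut) to 1 (fully open). A call has 1 to 12 rows; each row shifts and turns the commanded pose from where the row before left it, along the tool's axes as they then stand; what a row does not reach is not made up. A row lasts 1/8 s, in which the tool goes at most 62.5 mm and 10.7 degrees, less where a joint would pass 70% of its speed; a pose out of reach is approached as far as the arm can. A call with a gripper value outside its range is refused whole. The fingers move at their own pace and stop on an object; "grip_force" is the grip in N (left out, the last holds). Time passes only in rows, so rows that do not move let the fingers close. It gives the time, the measured TCP pose, the force, the opening and the grip force at its end, in the units of the state.
- telemetry.observe(): the state, without advancing time (a new reading comes with each control period).
- get_image(name): name is "side" or "top" or "wrist"; returns a dict with "frame" (384x512x3 uint8, red, green, blue), "z_map" (384x512 float32, m along the optical axis (not along the pixel's ray), 0 where there is no reading), "vertical_fov" (degrees; the focal length in pixels is half the picture's height over the tangent of half this angle, whatever the lens; pixels are square), "cx", "cy" (the principal point, pixels), "eye" and "attitude" of the camera in the world; the wrist camera has in their place "mount" (4x4, takes a point from camera to tool coordinates, whose origin is the TCP and whose axes are the flange's). Camera axes: x right, y up, looking along -z (the intrinsics and any distortion apply to the point x, -y, -z); pixel columns grow to the right and rows downward; lengths in m; the calibration is good to about 2 mm. The wrist camera is an equidistant fisheye: a pixel r from the principal point sees the ray r / f radians off the axis. A picture is of the moment at which its call begins: read the wrist's pose just before it.
- env.close_job(): hands the job in; it is judged then, once.
The state is a dict: "time_s": time; "q": joint angles; "qvel": joint speeds; "joint_efforts": joint torques, N m; "position": TCP position; "tool_rot": TCP orientation; "ft_force": force on the tool from outside, world axes, zero at the start; "wrist_torque": the same for the moment, N m; "grip_width": finger opening in m; "gripper_force": force on a finger pad.
Only numpy, scipy, OpenCV 4.12 (cv2) and the standard library are available. Lean on these libraries where they do the work, as an engineer would, in place of code of your own. Each camera call takes 0.05 s, during which the arm holds its last target. There are 200 camera calls.

TASK

The dumplings are about to go in: wind the clockwork timer's brass key clockwise, turn by turn, right up to its stop, so that the red pointer stands at the red mark. Then flip the orange-tipped switch on top of the timer fully over to its other side to start it. Leave the purple press and the glass dish beside the timer where they are.

Things in the scene. Friction and masses are not known exactly. Their poses are not given: they have to be found in the camera images.
- timer: Teal wedge-shaped clockwork timer, 147 (x, -72 to 75) x 120 (y) x 87 (z) mm, stuck fast to the board. Origin on its underside, z up. Its face, 110 mm long, centred at (-23.5, 0, 61) mm, slopes: its outward normal leans 28 degrees from vertical towards -x. Behind it (x 25 to 75 mm) a flat top, 87 mm high. Red mark at the middle of the face's upper edge (12 o'clock), dark ticks round the rest.
- key_grip (a point): Centre of the brass key's wing, on its axis, 39 mm out from the face. Frame turns with the key: z along the axis, outward (28 degrees from vertical); x along the wing, pointer side; y through its thickness. Wing 56 (x) x 10 (y) x 28 (z) mm, flat-sided: pinch it across y. A 14 mm stem below; then, 6 mm off the face, a white dial disc of radius 40 mm with the red pointer, which turns with the key.
- key (a joint): Key angle, 0 to 4.19 rad; grows when wound clockwise as seen facing it (about -z of key_grip). At 0 the pointer is at 4 o'clock on the face; at 4.19, the hard stop, at the red mark at 12 o'clock. Starts at 0.15 to 1.0. Turning takes 0.05 N m plus a spring's 0.008 N m per rad; a brake holds it where it is let go, so it can be released and gripped anew.
- switch_tip (a point): Centre of the 16 mm orange ball on the end of the toggle switch's 8 mm stick. The pivot is at (50, 0, 89) mm in the timer's frame, the ball's centre 34 mm from it. It starts leaning about 0.5 rad to the timer's -y side and must lean 0.5 rad to its +y side; it swings in the timer's y-z plane.
- switch (a joint): Angle of the switch: 0 leaning to the timer's -y side (off), 1.0 rad leaning to its +y side (on, hard stop). It stays where it is left; about 1 N at the ball moves it.
- mold_mid (a point): Open purple plastic dumpling press, about 220 x 88 x 16 mm, loose on the board beside the timer; the centre of it. Not to be disturbed.
- dish_mid (a point): Glass dish, 110 mm across, 40 mm high, loose on the board on the other side of the timer; its centre, half-way up. Not to be disturbed.

How it is judged (in metres and radians):
On the way, in this order (a step that is already met when the one before it is completed fails the run):
1. the key is wound up to its stop, the switch still off (value of joint key above 3.99 rad and value of joint switch below 0.4 rad), for 0.2 s.
2. then the switch is flipped over (value of joint switch above 0.8 rad), for 0.2 s.
At the end, for the whole second after the job is handed in: The key is within 0.2 rad (11 degrees) of its stop at 4.19 rad and the switch, flipped after the winding, is past 0.8 of its 1.0 rad; both stay so when let go (value of joint key above 3.99 rad and value of joint switch above 0.8 rad); the robot touches nothing.
It fails at once if the press or the dish is shifted by more than 30 mm (distance of any of mold_mid, dish_mid from where it was at the start of the episode above 0.03 m).
It also fails if it takes over 69 s, if anything falls off the work surface, if the arm or the gripper's body presses on something with over 40 N, if the wrist force passes 120 N, or if a joint passes its speed limit or range.

## Working session

There is one attempt and no reset: what is moved stays moved. The work goes in short steps, Python scripts to look and compute and a tool call to move; the robot and the scene stay as the last step left them, time stands still between calls to the robot, and variables do not carry over. Pictures are saved under pics/ and viewed, at most 10 in all, crops included, and the job is handed in when it is done.

Besides the shell and the picture viewer there is one more tool, called as name(argument=value, ...) on one line, values as JSON. apply_moves: Moves the arm, as the interface text tells. Its arguments: {"type":"object","properties":{"series":{"type":"array"},"grip_force":{"type":"number"}},"required":["series"]}

```bash
mkdir -p pics
cat > h.py <<'E'
import numpy as np, cv2
from rig import telemetry, get_image, env
def cloud(im):
    h,w=im["z_map"].shape
    f=h/2/np.tan(np.radians(im["vertical_fov"])/2)
    v,u=np.mgrid[:h,:w]; z=im["z_map"]
    p=np.stack([(u-im["cx"])/f*z,-(v-im["cy"])/f*z,-z],-1)
    return p@np.array(im["attitude"]).T+np.array(im["eye"])
def save(n,f): cv2.imwrite("pics/"+n,f[:,:,::-1])
E
python3 - <<'E'
from h import *
s=telemetry.observe(); print(s["time_s"],s["position"],env.pinch_z); print(np.round(s["tool_rot"],3))
a=get_image("top");b=get_image("side")
save("a.png",np.hstack([a["frame"],b["frame"]])[:, :]) 
cv2.imwrite("pics/a.png",cv2.resize(np.vstack([a["frame"],b["frame"]])[:,:,::-1],(800,1200))[:600])
cv2.imwrite("pics/b.png",cv2.resize(b["frame"][:,:,::-1],(800,600)))
for n,im in (("top",a),("side",b)):
    P=cloud(im); hsv=cv2.cvtColor(im["frame"],cv2.COLOR_RGB2HSV); H,S,V=cv2.split(hsv)
    print(n,im["eye"],im["attitude"][:,2] if hasattr(im["attitude"],"shape") else im["attitude"])
    for c,m in dict(teal=(H>80)&(H<100)&(S>90),orange=(H>8)&(H<16)&(S>180),brass=(H>16)&(H<30)&(S>90),red=((H<5)|(H>175))&(S>150),purple=(H>125)&(H<160)&(S>60)).items():
        m=m&(im["z_map"]>0); 
        if m.sum()<3: print(c,m.sum());continue
        q=P[m]; v,u=np.nonzero(m)
        print(c,m.sum(),np.median(u),np.median(v),"med",np.median(q,0).round(3),"lo",np.percentile(q,2,axis=0).round(3),"hi",np.percentile(q,98,axis=0).round(3))
E
```

```text
0.0 [ 0.24151243 -0.49376301  0.20690659] 0.0187
[[ 0.898  0.439 -0.   ]
 [ 0.439 -0.898  0.001]
 [ 0.    -0.001 -1.   ]]
top [0.4515355  0.03808538 0.87125261] [-0.17417702  0.01915995  0.98452794]
teal 1982 225.0 212.0 med [0.558 0.065 0.099] lo [ 0.489 -0.019  0.053] hi [0.652 0.136 0.106]
orange 926 337.0 27.0 med [ 0.906 -0.153  0.128] lo [ 0.543 -0.399  0.021] hi [0.938 0.104 0.158]
brass 1665 380.0 100.0 med [ 0.771 -0.264  0.103] lo [ 0.285 -0.414  0.013] hi [0.933 0.093 0.18 ]
red 60 341.0 97.5 med [ 0.789 -0.15   0.1  ] lo [ 0.549 -0.38   0.015] hi [0.919 0.105 0.191]
purple 3604 295.0 256.0 med [ 0.479 -0.067  0.022] lo [ 0.405 -0.142  0.017] hi [0.554 0.009 0.034]
side [ 0.47837094 -0.46195013  0.5032168 ] [-0.14390571 -0.78706403  0.59985112]
teal 287 257.0 227.0 med [ 0.56  -0.     0.059] lo [ 0.51  -0.033  0.022] hi [0.613 0.109 0.103]
orange 827 493.0 232.0 med [ 0.904 -0.153  0.101] lo [-0.131 -0.319 -0.14 ] hi [0.923 1.332 0.142]
brass 13075 196.0 69.0 med [0.513 1.568 0.06 ] lo [ 0.003 -0.316 -0.262] hi [0.904 1.583 0.345]
red 40 143.0 90.0 med [0.236 1.323 0.051] lo [-0.136 -0.319 -0.148] hi [0.798 1.333 0.101]
purple 3865 226.0 278.0 med [ 0.487 -0.073  0.019] lo [ 0.408 -0.145  0.016] hi [0.555 0.006 0.031]
```

View pics/a.png

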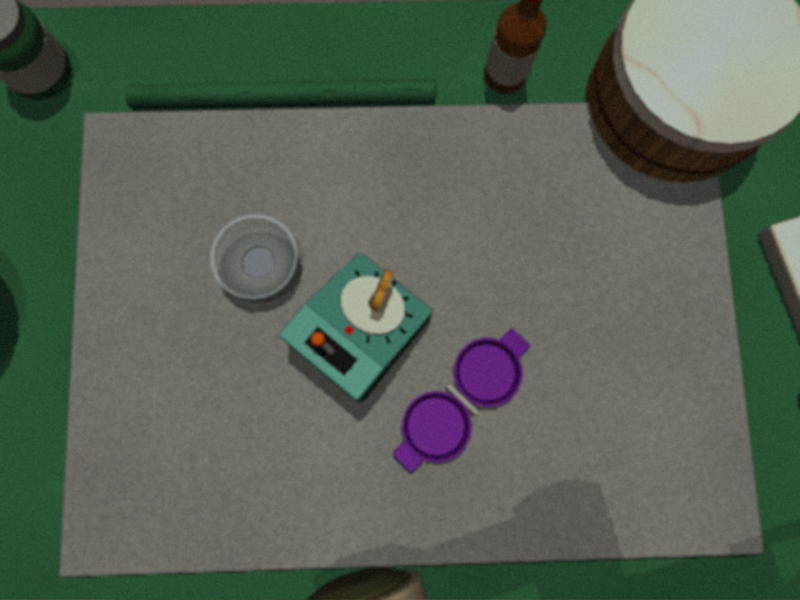

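View pics/b.png

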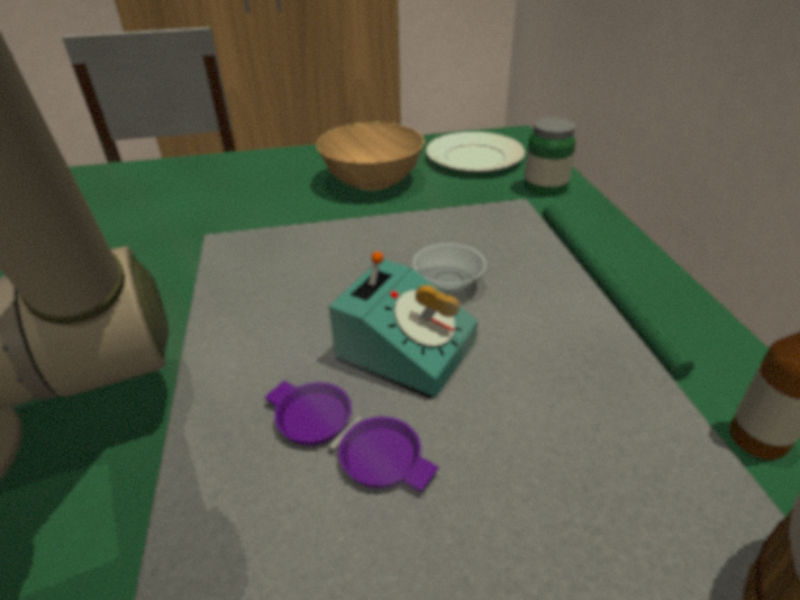

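The top view shows the timer at (355,325) of 800x600, its face turned away from the robot (up-right). The wing runs (378,302) to (388,275), the ball is at (318,339) and the red mark at (349,330). In the side view the pointer is at (442,326), the ball at (377,257) and the wing at (437,300).

```bash
cat >> h.py <<'E'
def measure():
    out={}
    for n in ("top","side"):
        im=get_image(n); P=cloud(im); H,S,V=cv2.split(cv2.cvtColor(im["frame"],cv2.COLOR_RGB2HSV))
        roi=(np.hypot(P[...,0]-.565,P[...,1]-.05)<.11)&(im["z_map"]>0)
        out[n]=(P,H,S,V,roi)
    return out
E
python3 - <<'E'
from h import *
M=measure()
T0=None
for n in ("top","side"):
    P,H,S,V,roi=M[n]
    flat=roi&(abs(P[...,2]-.103)<.004)
    (c,sz,ang)=cv2.minAreaRect(P[flat][:,:2].astype(np.float32)*1000)
    print(n,"flat",flat.sum(),c,sz,ang,"z",np.median(P[flat][:,2]), "board z",np.median(P[(np.hypot(P[...,0]-.4,P[...,1]-.2)<.05)][:,2]))
    brass=roi&(H>8)&(H<28)&(S>110)&(P[...,2]>.085)
    k,lab,st,ce=cv2.connectedComponentsWithStats(brass.astype(np.uint8))
    for i in range(1,k):
        if st[i,4]>8:
            q=P[lab==i]; d=np.linalg.svd(q-q.mean(0))[2][0]; print(" warm",st[i,4],ce[i].round(),"H",np.median(H[lab==i]),q.mean(0).round(4),"lo",q.min(0).round(3),"hi",q.max(0).round(3),"dir",d.round(2))
    red=roi&((H<7)|(H>172))&(S>110)
    k,lab,st,ce=cv2.connectedComponentsWithStats(red.astype(np.uint8))
    for i in range(1,k):
        if st[i,4]>3: print(" red",st[i,4],ce[i].round(),P[lab==i].mean(0).round(4))
    w=roi&(S<70)&(V>130)&(P[...,2]>.05)
    print(" dial",w.sum(),np.median(P[w],0).round(4))
    m=roi&(H>78)&(H<100)&(S>70)&(P[...,2]<.1)&(P[...,2]>.04)
    q=P[m]; A=np.c_[q[:,:2],np.ones(len(q))]
    for _ in range(5):
        co=np.linalg.lstsq(A,q[:,2],rcond=None)[0]; r=abs(A@co-q[:,2]); k=r<max(.003,np.median(r)); A=A[k];q=q[k]
    nn=np.array([-co[0],-co[1],1]);nn/=np.linalg.norm(nn); print(" face normal",nn.round(3),"tilt",np.degrees(np.arccos(nn[2])),"dir",np.degrees(np.arctan2(nn[1],nn[0])),len(q))
E
```

```text
top flat 2041 (566.1698608398438, 62.9482536315918) (120.13717651367188, 131.30406188964844) 49.05180740356445 z 0.10307456314001484 board z 0.015923262225839063
 warm 166 [244. 185.] H 18.0 [0.6023 0.0301 0.1226] lo [0.581 0.017 0.091] hi [0.629 0.043 0.133] dir [-0.88  0.33  0.35]
 warm 71 [203. 217.] H 10.0 [0.546  0.103  0.1354] lo [0.538 0.095 0.104] hi [0.558 0.114 0.147] dir [-0.19 -0.24  0.95]
 red 21 [223. 211.] [0.5603 0.0687 0.1019]
 dial 930 [0.5903 0.0475 0.0854]
 face normal [ 0.336 -0.302  0.892] tilt 26.847556256203962 dir -41.91863898352056 930
side flat 1008 (571.4955444335938, 58.295230865478516) (120.47122192382812, 142.4293975830078) 47.18915557861328 z 0.10118953386814053 board z 0.013831747788272786
 warm 45 [241. 164.] H 12.0 [0.5469 0.0981 0.1369] lo [0.541 0.094 0.13 ] hi [0.553 0.106 0.142] dir [0.53 0.45 0.72]
 warm 310 [279. 192.] H 19.0 [0.6051 0.0267 0.1148] lo [0.584 0.016 0.094] hi [0.629 0.041 0.131] dir [ 0.84 -0.33 -0.44]
 red 15 [252. 188.] [0.5614 0.0687 0.0994]
 red 19 [282. 207.] [0.613  0.032  0.0716]
 dial 640 [0.5818 0.0338 0.0844]
 face normal [ 0.233 -0.329  0.915] tilt 23.793198808856744 dir -54.666077109812534 380
```

```bash
cat >> h.py <<'E'
from scipy.spatial.transform import Rotation as Ro
def frame(yaw=139.):
    a=np.radians(yaw); x=np.array([np.cos(a),np.sin(a),0]); y=np.array([-x[1],x[0],0]); z=np.array([0,0,1.])
    t=np.radians(28); n=np.cos(t)*z-np.sin(t)*x; u=np.cos(t)*x+np.sin(t)*z
    return np.c_[x,y,z],n,u,-y     # timer axes, face normal, 12 o'clock, 3 o'clock
def tool_for(clockdeg,yaw=139.,flip=1):
    _,n,u,r=frame(yaw); c=np.radians(clockdeg); w=flip*(u*np.cos(c)+r*np.sin(c))
    return np.c_[w,np.cross(-n,w),-n]
def rows(p,R,s=None):
    s=s or telemetry.observe(); R0=np.array(s["tool_rot"]); d=R0.T@(p-np.array(s["position"]))*1000
    rv=np.degrees(Ro.from_matrix(R0.T@R).as_rotvec())
    print("q",np.round(s["q"],1),"shift",d.round(1),np.linalg.norm(d).round(1),"rotvec",rv.round(2),np.linalg.norm(rv).round(1))
E
python3 - <<'E'
from h import *
K=np.array([.609,.026,.111]); n=frame()[1]
R=tool_for(161,flip=-1); p=K-n*env.pinch_z+n*.12
print(p,R.round(3)); rows(p,R)
E
```

```text
[ 0.64489208 -0.00520051  0.20044259] [[-0.844  0.403 -0.354]
 [ 0.302  0.902  0.308]
 [ 0.444  0.153 -0.883]]
q [-76.3  21.8  74.4   0.   83.9 -12.3] shift [ 577.  -261.8    7.1] 633.7 rotvec [  25.68   23.92 -128.75] 133.4
```

apply_moves(series=[[0,0,-60,0,0,0,1],[50,-24,0,0,0,0,1],[50,-24,0,0,0,0,1],[50,-24,0,0,0,0,1],[50,-24,0,0,0,0,1],[50,-24,0,0,0,0,1],[50,-24,0,0,0,0,1],[50,-24,0,0,0,0,1],[50,-24,0,0,0,0,1],[50,-24,0,0,0,0,1],[50,-24,0,0,0,0,1],[50,-24,0,0,0,0,1]])

```text
time_s: 1.7
position: [0.6206, -0.0137, 0.2673]
tool_rot: [[0.898, 0.439, -0.0], [0.439, -0.898, -0.0], [-0.0, -0.0, -1.0]]
ft_force: [0.9, -1.5, -0.2]
grip_width: 0.0854
gripper_force: 0.0
```

apply_moves(series=[[0,0,0,1.98,1.84,-9.9,1],[0,0,0,1.98,1.84,-9.9,1],[0,0,0,1.98,1.84,-9.9,1],[0,0,0,1.98,1.84,-9.9,1],[0,0,0,1.98,1.84,-9.9,1],[0,0,0,1.98,1.84,-9.9,1],[0,0,0,1.98,1.84,-9.9,1],[0,0,0,1.98,1.84,-9.9,1],[0,0,0,1.98,1.84,-9.9,1],[0,0,0,1.98,1.84,-9.9,1],[0,0,0,1.98,1.84,-9.9,1],[0,0,0,1.98,1.84,-9.9,1]])

```text
time_s: 3.2
position: [0.6197, -0.0155, 0.2672]
tool_rot: [[-0.773, 0.551, -0.314], [0.458, 0.828, 0.325], [0.439, 0.107, -0.892]]
ft_force: [0.0, -0.3, -0.0]
grip_width: 0.0855
gripper_force: 0.0
```

Run:
```python
from h import *
K=np.array([.609,.026,.111]); n=frame()[1]
R=tool_for(161,flip=-1); p=K-n*env.pinch_z+n*.12
print(telemetry.observe()["position"],telemetry.observe()["time_s"]); rows(p,R)
im=get_image("wrist"); save("w1.png",im["frame"]); print(im["mount"].round(3),im["vertical_fov"],im["cx"],im["cy"])
```

```text
[ 0.61970719 -0.01550541  0.26715418] 3.2
q [-18.   39.5  38.3  15.1 125.4 -69.6] shift [-44.   15.2  54.9] 72.0 rotvec [ 1.88  1.73 -9.66] 10.0
[[ 0.     0.955  0.296  0.076]
 [ 1.    -0.     0.    -0.   ]
 [ 0.     0.296 -0.955 -0.167]
 [ 0.     0.     0.     1.   ]] 65.70646984690485 253.74482410706563 187.06726855481068
```

View pics/w1.png

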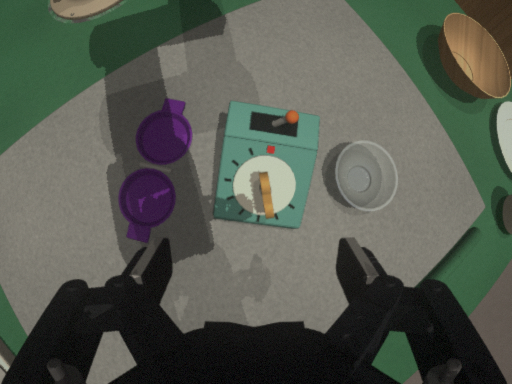

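The wrist view shows the wing at (266,195), red mark (271,149), ball (292,117), all between the fingers' line of approach. I measure from here.

```bash
cat >> h.py <<'E'
def wrist():
    s=telemetry.observe(); im=get_image("wrist"); h,w=im["z_map"].shape
    f=h/2/np.tan(np.radians(im["vertical_fov"])/2); v,u=np.mgrid[:h,:w]
    a=u-im["cx"];b=v-im["cy"];r=np.hypot(a,b)+1e-9; th=r/f; z=im["z_map"]; k=np.tan(th)/r*z
    c=np.stack([a*k,-b*k,-z],-1); M=np.array(im["mount"])
    t=c@M[:3,:3].T+M[:3,3]
    return s,im,t@np.array(s["tool_rot"]).T+np.array(s["position"])
E
python3 - <<'E'
from h import *
s,im,P=wrist(); H,S,V=cv2.split(cv2.cvtColor(im["frame"],cv2.COLOR_RGB2HSV))
roi=(np.hypot(P[...,0]-.575,P[...,1]-.05)<.12)&(im["z_map"]>0)
print("board z",np.median(P[(abs(P[...,2]-.016)<.01)][:,2]))
def plane(q):
    for _ in range(8):
        c=q.mean(0); n=np.linalg.svd(q-c,full_matrices=False)[2][2]; r=abs((q-c)@n); q=q[r<max(.0015,1.5*np.median(r))]
    return c,n*np.sign(n[2]),len(q)
teal=roi&(H>75)&(H<100)&(S>60)
flat=teal&(P[...,2]>.1); flat=roi&(P[...,2]>.1)&(P[...,2]<.107)&((P[...,:2]-[.5603,.0687])@[-.755,.656]>-.003)
c,sz,a=cv2.minAreaRect(P[flat][:,:2].astype(np.float32)*1000); print("flat",c,sz,a,np.median(P[flat][:,2]))
c,n,k=plane(P[teal&(P[...,2]<.098)&(P[...,2]>.05)]); print("face n",n.round(3),np.degrees(np.arccos(n[2])),np.degrees(np.arctan2(n[1],n[0])),k)
w=roi&(S<60)&(V>120)&(P[...,2]>.05)
w=cv2.morphologyEx(w.astype(np.uint8),cv2.MORPH_CLOSE,np.ones((15,15))); cs=max(cv2.findContours(w,0,1)[0],key=cv2.contourArea); e=cv2.fitEllipse(cs); print("dial ellipse",e, P[int(e[0][1]),int(e[0][0])])
d=np.zeros_like(w);cv2.drawContours(d,[cs],-1,1,-1)
q=P[(d>0)&(S<60)]; cc,nn,_=plane(q); hull=P[cs[:,0,1],cs[:,0,0]]; 
(cu,ru)=cv2.minEnclosingCircle((((hull-cc)@np.c_[frame()[2],frame()[3]])*1000).astype(np.float32)); print("dial centre",cc+np.c_[frame()[2],frame()[3]]@np.array(cu)/1000,"r",ru,"n",nn.round(3))
b=roi&(H>12)&(H<28)&(S>110)&(P[...,2]>.085)
q=P[b]; n0=frame()[1]; hgt=(q-cc)@n0; print("brass",b.sum(),"height above dial",np.percentile(hgt,[2,50,98]).round(4))
t=q[hgt>np.percentile(hgt,98)-.008]; uv=(t-cc)@np.c_[frame()[2],frame()[3]]*1000
c,sz,a=cv2.minAreaRect(uv.astype(np.float32)); print("wing top",sz,a); m=np.linalg.svd(uv-uv.mean(0))[2][0]; m*=-np.sign(m[0]); print("clock angle",np.degrees(np.arctan2(m[1],m[0])), "centre", cc+np.c_[frame()[2],frame()[3]]@np.array(c)/1000, "top along n proj")
for nm,mm in (("red",((H<6)|(H>172))&(S>120)),("ball",(H>6)&(H<13)&(S>180)&(P[...,2]>.12))):
    k,l,st,ce=cv2.connectedComponentsWithStats((mm&roi).astype(np.uint8))
    for i in range(1,k):
        if st[i,4]>4: print(nm,st[i,4],ce[i].round(),P[l==i].mean(0).round(4),P[l==i].max(0).round(4))
E
```

```text
board z 0.016917115245969394
flat (540.2117309570312, 87.78462219238281) (119.91685485839844, 61.26255798339844) 48.94853210449219 0.10384137785760601
face n [ 0.357 -0.309  0.882] 28.172127560897863 -40.853587953344366 2963
dial ellipse ((270.9534912109375, 186.4935302734375), (63.93461990356445, 82.07908630371094), 126.23538208007812) [0.5969884  0.04821384 0.08333837]
dial centre [0.61026783 0.05467512 0.08099582] r 61.62354278564453 n [ 0.37  -0.31   0.876]
brass 423 height above dial [0.0328 0.0453 0.315 ]
wing top (4.661483287811279, 51.38539123535156) 2.8456368446350098
clock angle 93.33727318132155 centre [0.55561595 0.07545339 0.11017501] top along n proj
red 52 [271. 149.] [0.5603 0.07   0.1018] [0.5655 0.0747 0.1042]
ball 65 [292. 117.] [0.5474 0.1014 0.1419] [0.5531 0.1072 0.1441]
```

```bash
cat > m2.py <<'E'
from h import *
s,im,P=wrist(); H,S,V=cv2.split(cv2.cvtColor(im["frame"],cv2.COLOR_RGB2HSV))
O=np.array([.5757,.0562,.0165]); A,n,u,r=frame(); F=O+A@[-.0235,0,.061]
L=(P-F)@np.c_[u,r,n]*1000   # face coords: up, right, out (mm)
ok=(im["z_map"]>0)
def box(m,nm):
    q=L[m][:,:2].astype(np.float32); print(nm,m.sum(),"box",[np.round(x,1) for x in cv2.minAreaRect(q)],"out",np.percentile(L[m][:,2],[5,50,95]).round(1)); return q
R=np.hypot(L[...,0],L[...,1])
d=ok&(S<70)&(V>110)&(abs(L[...,2]-8)<6)&(R<60); q=box(d,"dial"); print("  circle",cv2.minEnclosingCircle(q))
b=ok&(H>10)&(H<30)&(S>100)&(L[...,2]>22)&(L[...,2]<62)&(R<50); box(b,"brass")
t=b&(L[...,2]>np.percentile(L[b][:,2],90)-5); q=box(t,"wingtop")
m=np.linalg.svd(q-q.mean(0))[2][0]; m*=-np.sign(m[0]); print("  clock",np.degrees(np.arctan2(m[1],m[0])))
f=ok&(H>75)&(H<100)&(S>60)&(abs(L[...,2])<4)&(R<90); box(f,"face")
T=(P-O)@A*1000
k=ok&(abs(T[...,2]-87)<3)&(abs(T[...,1])<70)&(T[...,0]>0)&(T[...,0]<90); print("flat x",np.percentile(T[k][:,0],[1,50,99]),"y",np.percentile(T[k][:,1],[.5,99.5]))
E
python3 m2.py
```

```text
dial 2449 box [array([4.2, 0.7]), array([78.6, 77.5]), np.float64(82.1)] out [3.5 4.8 6.1]
  circle ((3.1786866188049316, 0.42542096972465515), 40.08163833618164)
brass 386 box [array([ 4.2, -0.1]), array([ 9.7, 52.7]), np.float64(71.6)] out [43.1 49.7 51.9]
wingtop 340 box [array([3.7, 0.1]), array([ 9.7, 47.9]), np.float64(71.6)] out [47.6 49.9 51.9]
  clock 161.49876
face 4441 box [array([7.7, 0.2]), array([120.2, 118.5]), np.float64(0.2)] out [-3.2 -1.5 -0.1]
flat x [11.45975802 45.14345484 76.81010156] y [-59.26555401  58.69680064]
```

```bash
cat > go.py <<'E'
from h import *
O=np.array([.5757,.0562,.0165]); A,n,u,r=frame(); F=O+A@[-.0235,0,.061]
K=F+.0035*u+.0003*r+.0377*n; p=K-n*env.pinch_z; R=tool_for(161.5,flip=-1)
print(K); rows(p+.06*n,R); rows(p,R)
E
python3 go.py
```

```text
[0.60465786 0.03142482 0.11243027]
q [-18.   39.5  38.3  15.1 125.2 -69.1] shift [-35.4  15.2 116.4] 122.6 rotvec [ 1.95  1.79 -9.63] 10.0
q [-18.   39.5  38.3  15.1 125.2 -69.1] shift [-33.7  13.  176.4] 180.0 rotvec [ 1.95  1.79 -9.63] 10.0
```

apply_moves(series=[[-18,7.5,40,0,0,0,1],[-17.4,7.7,40,0,0,0,1],[0,0,36.4,0,0,0,1],[0,0,0,1.95,1.8,-9.6,1],[0,0,0,0,0,0,1]])

```text
time_s: 3.98
position: [0.6192, 0.0189, 0.1496]
tool_rot: [[-0.84, 0.412, -0.353], [0.311, 0.899, 0.308], [0.444, 0.148, -0.883]]
ft_force: [-0.4, 0.6, 0.9]
grip_width: 0.0854
gripper_force: 0.0
```

```bash
python3 m2.py; python3 go.py
```

```text
dial 5322 box [array([4.3, 0.7]), array([78.7, 77.8]), np.float64(73.6)] out [3.6 4.7 5.8]
  circle ((3.5524466037750244, 0.46344783902168274), 39.78388214111328)
brass 968 box [array([ 4.6, -0.1]), array([ 9.8, 52.3]), np.float64(72.1)] out [43.2 49.6 51.9]
wingtop 862 box [array([3.7, 0.2]), array([ 9.8, 49.5]), np.float64(72.1)] out [47.7 49.9 51.9]
  clock 162.00456
face 9185 box [array([7. , 0.4]), array([119.1, 119.1]), np.float64(90.0)] out [-3.1 -1.5 -0.3]
flat x [11.10020339 44.03714063 76.64140731] y [-58.82743655  58.55850806]
[0.60465786 0.03142482 0.11243027]
q [-14.8  43.2  50.1  12.9 111.6 -80. ] shift [-0.4 -0.2  1. ] 1.1 rotvec [ 0.03  0.14 -0.16] 0.2
q [-14.8  43.2  50.1  12.9 111.6 -80. ] shift [-0.3 -0.2 61. ] 61.0 rotvec [ 0.03  0.14 -0.16] 0.2
```

apply_moves(series=[[0,0,30,0,0,0,1],[0,0,30,0,0,0,1],[0,0,0,0,0,0,0.5],[0,0,0,0,0,0,0.05],[0,0,0,0,0,0,0.05],[0,0,0,0,0,0,0.05],[0,0,0,0,0,0,0.05],[0,0,0,0,0,0,0.05]], grip_force=50)

```text
time_s: 5.03
position: [0.5985, 0.0371, 0.0975]
tool_rot: [[-0.842, 0.408, -0.352], [0.308, 0.9, 0.308], [0.443, 0.151, -0.884]]
ft_force: [3.4, 0.1, 5.8]
grip_width: 0.008
gripper_force: 49.3
```

apply_moves(series=[[0,0,0,0,0,9,0.02],[0,0,0,0,0,9,0.02],[0,0,0,0,0,9,0.02],[0,0,0,0,0,9,0.02],[0,0,0,0,0,9,0.02],[0,0,0,0,0,0,0.02]])

```text
time_s: 5.78
position: [0.5988, 0.0374, 0.0975]
tool_rot: [[-0.306, 0.885, -0.351], [0.855, 0.417, 0.308], [0.419, -0.206, -0.884]]
ft_force: [5.7, 2.7, 5.7]
grip_width: 0.0078
gripper_force: 49.2
```

Following well with low forces. Continue: 45° done of about 198°.

apply_moves(series=[[0,0,0,0,0,9,0.02],[0,0,0,0,0,9,0.02],[0,0,0,0,0,9,0.02],[0,0,0,0,0,9,0.02],[0,0,0,0,0,9,0.02],[0,0,0,0,0,9,0.02],[0,0,0,0,0,9,0.02],[0,0,0,0,0,9,0.02],[0,0,0,0,0,9,0.02],[0,0,0,0,0,9,0.02],[0,0,0,0,0,9,0.02],[0,0,0,0,0,9,0.02]])

```text
time_s: 7.28
position: [0.5994, 0.0371, 0.0971]
tool_rot: [[0.937, 0.014, -0.35], [0.129, -0.943, 0.307], [-0.325, -0.333, -0.885]]
ft_force: [7.1, 0.0, 2.0]
grip_width: 0.0077
gripper_force: 49.2
```

apply_moves(series=[[0,0,0,0,0,9,0.02],[0,0,0,0,0,9,0.02],[0,0,0,0,0,9,0.02],[0,0,0,0,0,6,0.02],[0,0,0,0,0,3,0.02],[0,0,0,0,0,0,0.02]])

```text
time_s: 8.02
position: [0.5994, 0.0367, 0.097]
tool_rot: [[0.768, -0.536, -0.35], [-0.446, -0.84, 0.307], [-0.459, -0.08, -0.885]]
ft_force: [6.9, 0.6, 2.3]
grip_width: 0.008
gripper_force: 49.2
```

Run:
```python
from h import *
s=telemetry.observe(); A,n,u,r=frame(); w=-np.array(s["tool_rot"])[:,0]
print("q",np.round(s["q"],1),"clock",np.degrees(np.arctan2(w@r,w@u)),s["ft_force"],"axial torque",np.dot(s["wrist_torque"],n))
im=get_image("side"); cv2.imwrite("pics/s2.png",cv2.resize(im["frame"][100:292,150:406,::-1],(768,576)))
```

```text
q [-13.7  43.3  58.9  12.7 102.5 107.7] clock -9.625451282481139 [6.94910301 0.58719167 2.33879268] axial torque 0.013883786292599492
```

View pics/s2.png

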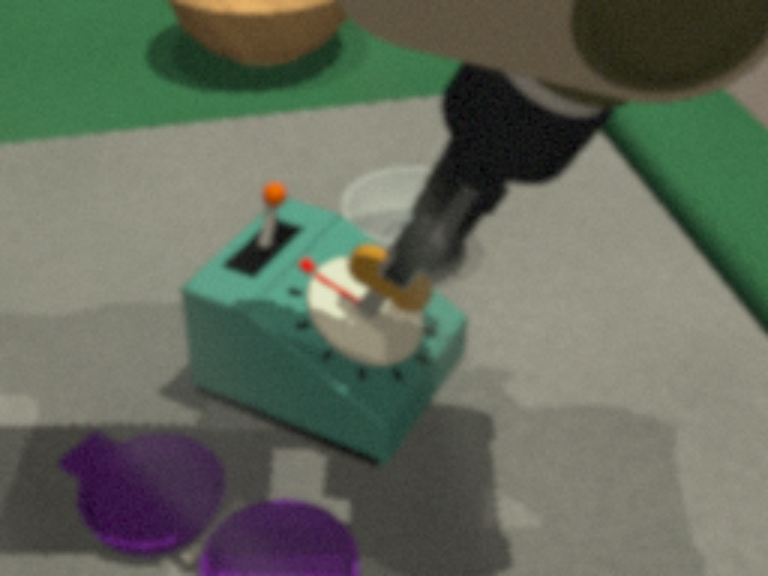

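The pointer at (330,280) is nearly at the red mark (307,265); the switch is still off. About 10° remain.

apply_moves(series=[[0,0,0,0,0,5,0.02],[0,0,0,0,0,4,0.02],[0,0,0,0,0,3,0.02],[0,0,0,0,0,0,0.02],[0,0,0,0,0,0,0.02],[0,0,0,0,0,0,0.02]])

```text
time_s: 8.82
position: [0.5993, 0.0367, 0.097]
tool_rot: [[0.641, -0.683, -0.35], [-0.61, -0.73, 0.307], [-0.465, 0.017, -0.885]]
ft_force: [7.2, -1.3, 2.5]
grip_width: 0.0079
gripper_force: 49.7
```

```bash
cat > c.py <<'E'
from h import *
s=telemetry.observe(); A,n,u,r=frame(); w=-np.array(s["tool_rot"])[:,0]
print("q",np.round(s["q"],1),"clock",np.degrees(np.arctan2(w@r,w@u)),s["ft_force"],"axial torque",np.dot(s["wrist_torque"],n),s["wrist_torque"])
E
python3 c.py
```

```text
q [-13.7  43.3  58.9  12.7 102.5 119.6] clock 2.303646012023176 [ 7.24949396 -1.33210259  2.45317313] axial torque 0.47754685268664837 [-0.0158448  -1.18079645  0.13531306]
```

Torque jumped to 0.48 N m, so it is at the stop. Release and back off.

apply_moves(series=[[0,0,0,0,0,-2,0.02],[0,0,0,0,0,0,0.4],[0,0,0,0,0,0,0.8],[0,0,0,0,0,0,0.8],[0,0,0,0,0,0,0.8],[0,0,0,0,0,0,0.8],[0,0,-30,0,0,0,0.8],[0,0,-40,0,0,0,0.8],[0,0,-40,0,0,0,0.8],[0,0,-40,0,0,0,0.8],[0,0,0,0,0,0,0.8]])

```text
time_s: 10.2
position: [0.6521, -0.01, 0.2312]
tool_rot: [[0.664, -0.661, -0.349], [-0.585, -0.751, 0.307], [-0.465, 0.001, -0.885]]
ft_force: [-0.3, 0.1, -0.9]
grip_width: 0.0686
gripper_force: 0.0
```

```bash
python3 c.py; python3 m2.py
python3 - <<'E'
from h import *
s,im,P=wrist(); save("w2.png",im["frame"]); H,S,V=cv2.split(cv2.cvtColor(im["frame"],cv2.COLOR_RGB2HSV))
m=(H>6)&(H<13)&(S>180)&(P[...,2]>.12)&(np.hypot(P[...,0]-.55,P[...,1]-.1)<.06); print("ball",m.sum(),P[m].mean(0),np.percentile(P[m],[3,97],axis=0))
print("model ball",np.array([.573,.0585,.0165])+frame()[0]@[.05,-.0163,.1188])
E
```

```text
q [-16.2  45.4  32.4  14.2 126.7 121.2] clock 0.34653205038113494 [-0.32339379  0.13449783 -0.85861201] axial torque 0.029496972958500272 [-0.14083795 -0.14048471  0.04091804]
dial 3068 box [array([2.9, 1. ]), array([78.6, 79.3]), np.float64(0.5)] out [3.6 4.8 6. ]
  circle ((3.2266359329223633, 0.8721437454223633), 40.14853286743164)
brass 466 box [array([2.9, 0.3]), array([53.6,  9.1]), np.float64(0.4)] out [44.8 49.9 52.1]
wingtop 427 box [array([3. , 0.3]), array([49.5,  9.1]), np.float64(0.4)] out [47.7 50.1 52.2]
  clock -179.64227
face 5386 box [array([5.8, 0.3]), array([118.7, 120.2]), np.float64(89.8)] out [-3.1 -1.4 -0.1]
flat x [11.79592044 43.11049494 76.71774599] y [-58.65633038  58.69949529]
ball 49 [0.54949552 0.09995669 0.14100447] [[0.54474898 0.0965001  0.13740886]
 [0.55351956 0.10380515 0.14371348]]
model ball [0.54595828 0.10360472 0.1353    ]
```

View pics/w2.png

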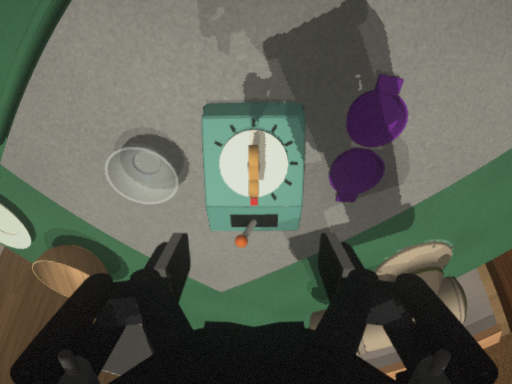

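The wing lies along 12 o'clock (0.4°) with its pointer end at the red mark (254,200). The switch ball at (241,241) is still off. Now I work out the push from its -y side with shut fingers; tool +y is timer +y.

```bash
cat > b.py <<'E'
from h import *
A,n,u,r=frame(); B=np.array([.5465,.1025,.136]); R=tool_for(0,flip=-1); print(R.round(3))
p=B-.010*n-.042*A[:,1]
rows(p+.06*n,R); rows(p,R)
E
python3 b.py
```

```text
[[ 0.666 -0.656 -0.354]
 [-0.579 -0.755  0.308]
 [-0.469 -0.    -0.883]]
q [-16.2  45.5  32.8  14.2 126.6 121.2] shift [-91.  -57.1 102.9] 148.8 rotvec [ 0.02  0.02 -0.37] 0.4
q [-16.2  45.5  32.8  14.2 126.6 121.2] shift [-90.9 -57.2 162.9] 195.1 rotvec [ 0.02  0.02 -0.37] 0.4
```

apply_moves(series=[[-31,-19,0,0,0,0,0],[-30,-19,0,0,0,0,0],[-30,-19,0,0,0,0,0],[0,0,35,0,0,0,0],[0,0,35,0,0,0,0],[0,0,33,0,0,0,0],[0,0,0,0,0,0,0],[0,0,0,0,0,0,0]])

```text
time_s: 11.3
position: [0.5923, 0.1185, 0.1815]
tool_rot: [[0.663, -0.66, -0.353], [-0.584, -0.751, 0.308], [-0.468, 0.002, -0.884]]
ft_force: [0.3, -0.1, 0.4]
grip_width: 0.0001
gripper_force: 0.0
```

```bash
python3 b.py
python3 - <<'E'
from h import *
im=get_image("wrist"); save("w3.png",im["frame"])
E
```

```text
[[ 0.666 -0.656 -0.354]
 [-0.579 -0.755  0.308]
 [-0.469 -0.    -0.883]]
q [ -7.1  38.8  53.8  16.2 110.4 126.8] shift [0.1 0.1 1.5] 1.5 rotvec [-0.02 -0.08 -0.34] 0.4
q [ -7.1  38.8  53.8  16.2 110.4 126.8] shift [ 0.   0.1 61.5] 61.5 rotvec [-0.02 -0.08 -0.34] 0.4
```

View pics/w3.png

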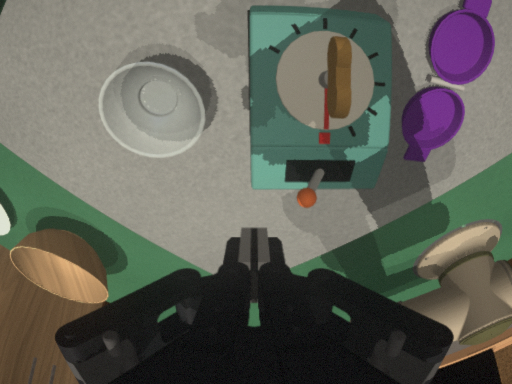

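The shut fingers (tip at (255,230)) are left of the ball (307,197) on the -y side, clear of dish and key. Descend, then push in +y.

apply_moves(series=[[0,0,30,0,0,0,0],[0,0,30,0,0,0,0],[0,0,0,0,0,0,0]])

```text
time_s: 11.72
position: [0.5702, 0.1372, 0.1274]
tool_rot: [[0.662, -0.66, -0.356], [-0.584, -0.751, 0.308], [-0.471, 0.004, -0.882]]
ft_force: [0.3, 0.2, 0.6]
grip_width: 0.0002
gripper_force: 0.0
```

apply_moves(series=[[0,6,0,0,0,0,0],[0,6,0,0,0,0,0],[0,6,0,0,0,0,0],[0,4,0,0,0,0,0],[0,4,0,0,0,0,0],[0,4,0,0,0,0,0],[0,4,0,0,0,0,0],[0,4,0,0,0,0,0],[0,4,0,0,0,0,0],[0,0,0,0,0,0,0]])

```text
time_s: 12.98
position: [0.5428, 0.1054, 0.128]
tool_rot: [[0.662, -0.66, -0.354], [-0.584, -0.751, 0.308], [-0.469, 0.003, -0.883]]
ft_force: [0.5, 0.0, -0.2]
grip_width: 0.0003
gripper_force: 0.0
```

```bash
cat > sw.py <<'E'
from h import *
A=frame()[0]; O=np.array([.5733,.0582,.0165]); s=telemetry.observe()
print("tcp timer mm",(A.T@(s["position"]-O)*1000).round(1),"force timer",(A.T@s["ft_force"]).round(2))
for nm in ("top","side"):
    im=get_image(nm); P=(cloud(im)-O)@A*1000; H,S,V=cv2.split(cv2.cvtColor(im["frame"],cv2.COLOR_RGB2HSV))
    m=(H>4)&(H<14)&(S>150)&(P[...,2]>105)&(P[...,2]<135)&(abs(P[...,0]-50)<25)&(abs(P[...,1])<45)
    print(nm,"ball",m.sum(),np.median(P[m],0).round(1) if m.any() else None)
E
python3 sw.py
```

```text
tcp timer mm [ 54.  -15.6 111.5] force timer [-0.38 -0.38 -0.19]
top ball 0 None
side ball 39 [ 46.4 -12.1 121. ]
```

Run:
```python
from h import *
a=get_image("side")["frame"][90:240,160:320]; b=get_image("wrist")["frame"][130:280,200:360]
cv2.imwrite("pics/s4.png",cv2.resize(np.hstack([a,b])[:,:,::-1],(800,375)))
```

```text
(no output)
```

View pics/s4.png

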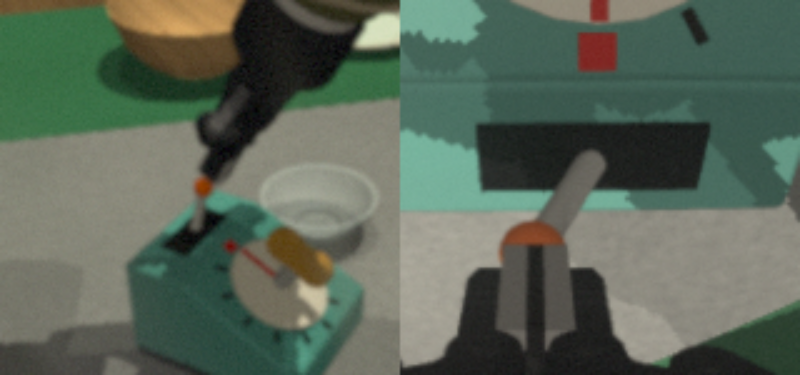

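Run:
```python
from h import *
s,im,P=wrist(); R=np.array(s["tool_rot"]); L=(P-s["position"])@R*1000; H,S,V=cv2.split(cv2.cvtColor(im["frame"],cv2.COLOR_RGB2HSV))
m=(H<16)&(S>130)&(np.abs(L).max(-1)<40); print("ball tool mm",m.sum(),np.percentile(L[m],[3,50,97],axis=0).round(1))
g=(S<60)&(np.abs(L[...,0])<25)&(np.abs(L[...,1])<20)&(L[...,2]>-40)&(L[...,2]<12)
print("finger",g.sum(),np.percentile(L[g],[1,50,99],axis=0).round(1))
for v in range(222,262,4): print(v,[ (L[v,u].round(0).tolist(),S[v,u]) for u in (245,258)])
```

```text
ball tool mm 161 [[  3.7  -5.8 -15.1]
 [  5.7  -0.1 -12.4]
 [  7.4   5.7  -9.1]]
finger 822 [[  3.8 -12.3 -39.9]
 [ 10.    5.8 -31.1]
 [ 24.2  15.2  11.9]]
222 [([6.0, -5.0, -11.0], np.uint8(166)), ([6.0, 3.0, -11.0], np.uint8(175))]
226 [([5.0, -5.0, -14.0], np.uint8(176)), ([5.0, 3.0, -14.0], np.uint8(174))]
230 [([12.0, -4.0, -33.0], np.uint8(29)), ([12.0, 2.0, -33.0], np.uint8(25))]
234 [([12.0, -4.0, -38.0], np.uint8(24)), ([11.0, 2.0, -36.0], np.uint8(25))]
238 [([12.0, -4.0, -42.0], np.uint8(24)), ([11.0, 2.0, -41.0], np.uint8(23))]
242 [([11.0, -4.0, -45.0], np.uint8(25)), ([11.0, 2.0, -45.0], np.uint8(23))]
246 [([11.0, -4.0, -49.0], np.uint8(24)), ([11.0, 2.0, -49.0], np.uint8(28))]
250 [([11.0, -4.0, -52.0], np.uint8(27)), ([11.0, 2.0, -52.0], np.uint8(23))]
254 [([11.0, -3.0, -56.0], np.uint8(27)), ([11.0, 2.0, -56.0], np.uint8(20))]
258 [([11.0, -3.0, -59.0], np.uint8(24)), ([11.0, 2.0, -59.0], np.uint8(31))]
```

The fingertips passed above the ball without contact: the wrist depth shows the shut tips ending about 30 mm short of the TCP origin along tool z. I go back, descend about 26 mm more in steps, watching force, and push again.

apply_moves(series=[[0,-14,0,0,0,0,0],[0,-14,0,0,0,0,0],[0,-14,0,0,0,0,0],[0,0,8,0,0,0,0],[0,0,6,0,0,0,0],[0,0,6,0,0,0,0],[0,0,0,0,0,0,0]])

```text
time_s: 14.1
position: [0.5631, 0.1432, 0.1098]
tool_rot: [[0.662, -0.66, -0.355], [-0.584, -0.751, 0.308], [-0.47, 0.004, -0.883]]
ft_force: [0.2, 0.0, -0.4]
grip_width: 0.0003
gripper_force: 0.0
```

```bash
python3 sw.py;  python3 - <<'E'
from h import *
a=get_image("side")["frame"][90:240,160:320]; b=get_image("wrist")["frame"][130:280,200:360]
cv2.imwrite("pics/s5.png",cv2.resize(np.hstack([a,b])[:,:,::-1],(800,375)))
E
```

```text
tcp timer mm [ 63.5 -57.4  93.3] force timer [-0.16 -0.18 -0.38]
top ball 0 None
side ball 33 [ 45.7 -11.9 121.4]
```

View pics/s5.png

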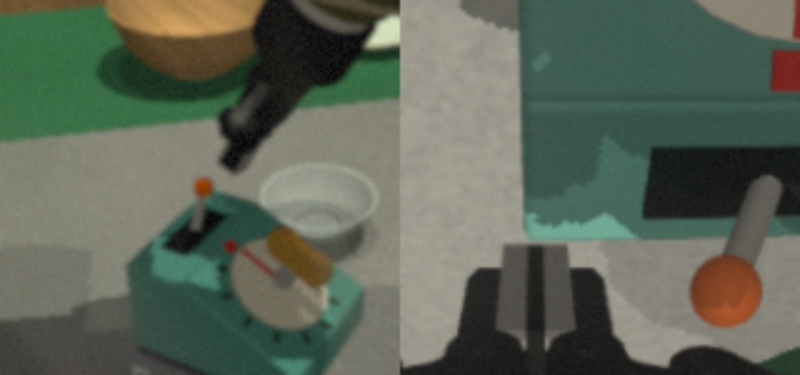

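apply_moves(series=[[0,0,6,0,0,0,0],[0,6,0,0,0,0,0],[0,6,0,0,0,0,0],[0,5,0,0,0,0,0],[0,5,0,0,0,0,0],[0,4,0,0,0,0,0],[0,0,0,0,0,0,0]])

```text
time_s: 15.18
position: [0.5444, 0.1254, 0.1053]
tool_rot: [[0.663, -0.66, -0.353], [-0.584, -0.751, 0.308], [-0.468, 0.002, -0.884]]
ft_force: [2.3, 1.6, 0.9]
grip_width: 0.0002
gripper_force: 0.9
```

```bash
python3 sw.py
```

```text
tcp timer mm [ 65.9 -31.8  88.8] force timer [-0.69 -2.73  0.89]
top ball 0 None
side ball 42 [ 45.4  -6.8 122.8]
```

Contact: the ball has begun moving (2.7 N). Continue pushing.

apply_moves(series=[[0,4,0,0,0,0,0],[0,4,0,0,0,0,0],[0,4,0,0,0,0,0],[0,4,0,0,0,0,0],[0,4,0,0,0,0,0],[0,2,0,0,0,0,0],[0,0,0,0,0,0,0]])

```text
time_s: 16.15
position: [0.5295, 0.1089, 0.1049]
tool_rot: [[0.662, -0.66, -0.354], [-0.584, -0.751, 0.308], [-0.469, 0.003, -0.883]]
ft_force: [-0.6, 0.0, -0.0]
grip_width: -0.0
gripper_force: 0.0
```

```bash
python3 sw.py
```

```text
tcp timer mm [66.3 -9.6 88.4] force timer [ 0.45  0.37 -0.01]
top ball 0 None
side ball 43 [ 45.6  15.5 122.3]
```

apply_moves(series=[[0,3,0,0,0,0,0],[0,2,0,0,0,0,0],[0,1.5,0,0,0,0,0],[0,0,0,0,0,0,0]])

```text
time_s: 16.75
position: [0.5264, 0.1053, 0.105]
tool_rot: [[0.664, -0.661, -0.351], [-0.583, -0.751, 0.31], [-0.468, -0.001, -0.884]]
ft_force: [5.6, 7.8, -3.5]
grip_width: 0.0
gripper_force: 4.4
```

```bash
python3 sw.py
```

```text
tcp timer mm [66.3 -4.8 88.5] force timer [ 0.87 -9.58 -3.45]
top ball 0 None
side ball 47 [ 44.2  19.  120.9]
```

9.6 N: at its stop. Back away and verify.

apply_moves(series=[[0,-10,0,0,0,0,0],[0,-20,0,0,0,0,0],[0,0,-40,0,0,0,0],[0,0,-40,0,0,0,0],[0,0,-40,0,0,0,0],[0,0,-40,0,0,0,0],[0,0,0,0,0,0,0],[0,0,0,0,0,0,0]])

```text
time_s: 17.85
position: [0.6015, 0.0777, 0.2453]
tool_rot: [[0.662, -0.66, -0.356], [-0.584, -0.751, 0.308], [-0.47, 0.004, -0.882]]
ft_force: [-0.3, -0.1, 0.3]
grip_width: 0.0002
gripper_force: 0.0
```

```bash
python3 sw.py; python3 m2.py
python3 - <<'E'
from h import *
im=get_image("wrist"); save("w6.png",im["frame"])
E
```

```text
tcp timer mm [ -8.5 -33.2 228.8] force timer [0.13 0.26 0.3 ]
top ball 0 None
side ball 37 [ 44.1  19.9 120.2]
dial 3755 box [array([3.5, 0.6]), array([78.7, 78.6]), np.float64(11.4)] out [3.4 4.7 5.9]
  circle ((3.6317524909973145, 0.7913280725479126), 40.074180603027344)
brass 756 box [array([3.2, 0.9]), array([10.3, 54.1]), np.float64(89.7)] out [42.8 49.4 51.8]
wingtop 642 box [array([3.5, 0.9]), array([10.2, 49.6]), np.float64(89.4)] out [47.6 49.8 51.9]
  clock -179.8444
face 6995 box [array([6.2, 0.2]), array([119. , 118.9]), np.float64(0.4)] out [-3.2 -1.5 -0.1]
flat x [10.49410768 43.10837628 76.24606824] y [-59.70252018  58.03482659]
```

View pics/w6.png

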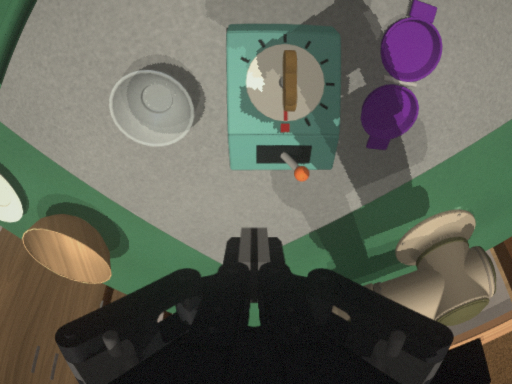

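The picture shows the pointer at the red mark (285,128) and the ball flipped to the +y side (301,174). The arm is clear and the dish and press are in place.

```bash
python3 -c "
from rig import env
print(env.close_job())"
```

```text
the job is handed in; nothing more can be done
None
```

I wound the key to its stop with the pointer at the red mark, then flipped the switch fully over to +y. I saw no sign that the press or dish moved, and handed the job in at about 18 s; no verdict came back.

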